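# Strip the stops off a T-track and set up the calibration target

### The job

Set the bench up for a calibration check: slide every low stop along the T-track to its open end, lift it off and put it in the grey parts tray, then bring the tall top-heavy target off the track the same way and stand it upright and steady on its own foot, in the middle of the square test plate. With the target standing there by itself, press the test button fully down and let it come back up. Leave the water bottle and the phone alone.

Things in the scene. Friction and masses are not known exactly. Their poses are not given: they have to be found in the camera images.
- track: aluminium T-track fixed to the desk, 306 (x) x 40 (y) x 19 mm. Origin: centre of its underside; x runs along it to the open end, z up. Black end cap at x -153 to -145 mm. Channel floor at z 6 mm, 26 mm wide, 8 mm high, under two lips (z 14 to 19 mm, slot 14 mm) that end at x = +103 mm. From there to +153 mm only the bare floor goes on. Play 2 mm each side, slick (friction about 0.12)
- track_exit (a point): point on the bare floor past the lips, 128 mm from the track's origin along x, at z = 6 mm. A part with its origin here is clear of the lips and can be lifted straight up
- stop_0: low sliding stop in the track (up to 4 equal ones, some absent): aluminium block 28 (x) x 26 (y) mm, 14.5 to 56.5 mm above the origin, black screw cap 18 mm wide up to 63.5 mm; below it a neck 10 mm wide and a T-foot 28 (x) x 22 (y) x 6 mm, captive under the lips. About 0.12 kg. Origin: centre of the foot's underside; z up, x along the track
- stop_1: low sliding stop in the track (up to 4 equal ones, some absent): aluminium block 28 (x) x 26 (y) mm, 14.5 to 56.5 mm above the origin, black screw cap 18 mm wide up to 63.5 mm; below it a neck 10 mm wide and a T-foot 28 (x) x 22 (y) x 6 mm, captive under the lips. About 0.12 kg. Origin: centre of the foot's underside; z up, x along the track
- stop_2: low sliding stop in the track (up to 4 equal ones, some absent): aluminium block 28 (x) x 26 (y) mm, 14.5 to 56.5 mm above the origin, black screw cap 18 mm wide up to 63.5 mm; below it a neck 10 mm wide and a T-foot 28 (x) x 22 (y) x 6 mm, captive under the lips. About 0.12 kg. Origin: centre of the foot's underside; z up, x along the track
- stop_3: low sliding stop in the track (up to 4 equal ones, some absent): aluminium block 28 (x) x 26 (y) mm, 14.5 to 56.5 mm above the origin, black screw cap 18 mm wide up to 63.5 mm; below it a neck 10 mm wide and a T-foot 28 (x) x 22 (y) x 6 mm, captive under the lips. About 0.12 kg. Origin: centre of the foot's underside; z up, x along the track
- stop_0_mid (a point): middle of stop_0, 30 mm above its origin; stops are gripped by the block across y (26 mm)
- stop_1_mid (a point): middle of stop_1, 30 mm above its origin; stops are gripped by the block across y (26 mm)
- stop_2_mid (a point): middle of stop_2, 30 mm above its origin; stops are gripped by the block across y (26 mm)
- stop_3_mid (a point): middle of stop_3, 30 mm above its origin; stops are gripped by the block across y (26 mm)
- target: tall top-heavy target, nearest the closed end: T-foot 26 (x) x 22 (y) x 6 mm like the stops', neck 10 mm, stem 12 mm thick, heavy dark steel head 36 (x) x 26 (y) x 40 mm, 65.5 to 105.5 mm above the origin, white faces at its x ends. About 0.25 kg; topples beyond about 7 degrees. Origin: centre of the foot's underside; z up, x along the track
- target_head (a point): centre of the target's head, 85.5 mm above its origin; grip it across y (26 mm)
- plate: flat square grey test plate fixed to the desk, 90 x 90 x 8 mm, with a 50 mm square outline marked in its middle. Origin: centre of its underside
- plate_top (a point): centre of the plate's top face, 8 mm above the desk
- tray: loose open grey parts tray, 100 (x) x 180 (y) x 20 mm, walls and floor 4 mm. Origin: centre of its underside, z up. The stops lie or stand in it, in any order
- test_button (a joint): travel of the spring push button: 0 up, 0.006 m fully down (about 5 N)
- test_button_top (a point): centre of the button's top face, a black disc 32 mm across on a grey housing; it moves straight down
- bottle: water bottle, 65 mm across, 214 mm tall, origin at its underside: leave alone
- phone: black mobile phone lying flat, 148x72x8 mm, origin at its underside: leave alone
Mind the look-alikes: they are no part of the job. Leave any green or yellow look-alike of the stop_1 alone.

How it is judged:
By the outcome, as a careful person would: the job done as asked, in the order asked, and still so for the second after the job is handed in, with the robot touching nothing.
Of stop_0, stop_1, stop_2, stop_3 only 3 to 4 are there at a start; the rules pass over those that are not, and their reading is None.
At some moment in a run one of tray may be knocked a few centimetres aside while the robot is not near it.
Once in a run the grip may slacken for a moment while it holds something.
It also fails if it takes over 200 s, if anything falls off the work surface, if the arm or the gripper's body presses on something with over 40 N, if the wrist force passes 120 N, or if a joint passes its speed limit or range.

### The arm

A 6-joint arm with a two-finger parallel gripper is mounted at the origin on the work surface; the furniture and walls round the work are solid. World frame = base frame: x ahead of the robot, y to its left, z up, the work surface at z = 0. Lengths are in m, angles in rad, forces in N, time in s.
With the tool pointing down it reaches from about 0.425 to 1.125 m from the base axis. Payload 14.9 kg.
Tool frame: the origin (TCP) lies on the mounting face of the last link; the fingertips stand 191 mm ahead of it and the grasp point (between the pads) lies ahead of it (robot.hold_point_z is the z of the grasp point in the tool frame, in m); z points along the fingers, y is the line along which they close (so a half turn about z gives the same grasp; the last joint's range is limited). The gripper opens to 91 mm and grips with 3 to 60 N. Pads are 32 mm wide; open, the fingers measure 118 mm over their backs; the gripper's body (76 mm by 178 mm) begins 60 mm behind the grasp point.
Start: joints at [1.209, 0.379, 1.734, -0, 1.028, -0.033], TCP at [0.226, 0.663, 0.405] pointing down, gripper open.
Joint ranges: [-2.77, 2.77], [-0.74, 2.19], [0, 2.66], [-1.06, 4.2], [0.31, 2.87], [-3.08, 3.08]. Speed limits (rad/s): [1.89, 1.89, 2.39, 3.14, 3.14, 3.14].

### API

Orientations are given as a unit quaternion [x, y, z, w].
In Python, from cell import robot gives the robot as it stands. The module is installed in compiled form; this text tells all that it offers.
- The arm moves only by the shell command python3 -m pendant 'ROWS' [OPENING] [FORCE]. ROWS is JSON, a list of rows, each a list of 6 numbers: the shift along the tool's x, y, z in cm, then the turn, a rotation vector about the tool's x, y, z in rad. A call has 1 to 20 rows; each row is the pose to reach, as a shift and turn from the pose commanded when the call began, along the tool's axes at that moment; what a row does not reach only later rows make up. A row lasts 1/12 s, in which the tool goes at most 41.7 mm and 7.16 degrees, less where a joint would pass 70% of its speed; a pose out of reach is approached as far as the arm can. A call with a gripper value outside its range is refused whole. OPENING is the finger opening in cm, from 0 to 9.12, set as the call begins (- or left out, the last holds). The fingers move at their own pace and stop on an object; FORCE is the grip in N (left out, the last holds). Time passes only in rows, so rows that repeat a pose let the fingers close. It gives the time, the measured TCP pose, the force, the opening and the grip force at its end, in the units of the state.
- robot.state(): the state, without advancing time (a new reading comes with each control period).
- robot.get_image(name): name is "scene" or "top" or "wrist"; returns a dict with "color" (400x640x3 uint8, red, green, blue), "fovy" (degrees; the focal length in pixels is half the picture's height over the tangent of half this angle, whatever the lens; pixels are square), "cx", "cy" (the principal point, pixels), "dist" ([k1, k2, p1, p2, k3] as OpenCV has them; the pictures are not rectified), "world_from_camera" (4x4, takes a point from camera to world coordinates); the wrist camera has in their place "tool_from_camera" (4x4, takes a point from camera to tool coordinates, whose origin is the TCP and whose axes are the flange's). Camera axes: x right, y down, z forward; pixel columns grow to the right and rows downward; lengths in m; the calibration is good to about 2 mm. A picture is of the moment at which its call begins: read the wrist's pose just before it. There is no depth.
- robot.finish_job(): hands the job in; it is judged then, once.
The state is a dict: "clock": time; "joint_positions": joint angles; "joint_velocities": joint speeds; "tau": joint torques, N m; "position": TCP position; "ee_rot": TCP orientation; "force": force on the tool from outside, world axes, zero at the start; "moment": the same for the moment, N m; "opening": opening from 0.0 (shut) to 1.0 (fully open); "finger_force": force on a finger pad.
Only numpy, scipy, OpenCV 4.12 (cv2) and the standard library are available. Lean on these libraries where they do the work, as an engineer would, in place of code of your own. Each camera call takes 0.05 s, during which the arm holds its last target. There are 200 camera calls.

## Working session

There is one attempt and no reset: what is moved stays moved. The work goes in short steps, Python scripts to look and compute and a shell command to move; the robot and the scene stay as the last step left them, time stands still between calls to the robot, and variables do not carry over. Pictures are saved under pics/ and viewed, at most 14 in all, crops included, and the job is handed in when it is done.

```bash
mkdir -p pics
cat > h.py <<'E'
import numpy as np, cv2
from scipy.spatial.transform import Rotation as R
from cell import robot
def K(d):
    f=200/np.tan(np.radians(d["fovy"])/2); return np.array([[f,0,d["cx"]],[0,f,d["cy"]],[0,0,1.]])
def grab(n,fn=None):
    s=robot.state(); d=robot.get_image(n)
    if n=="wrist":
        T=np.eye(4);T[:3,:3]=R.from_quat(s["ee_rot"]).as_matrix();T[:3,3]=s["position"]
        d["T"]=T@np.array(d["tool_from_camera"])
    else: d["T"]=np.array(d["world_from_camera"])
    if fn: cv2.imwrite("pics/"+fn,d["color"][:,:,::-1])
    np.savez("last_%s.npz"%n,**{k:d[k] for k in("color","fovy","cx","cy","dist","T")})
    return d
def load(n): return dict(np.load("last_%s.npz"%n))
def pix(d,uv,z):
    p=cv2.undistortPoints(np.array(uv,float).reshape(-1,1,2),K(d),np.array(d["dist"],float))[:,0]
    r=np.c_[p,np.ones(len(p))]@d["T"][:3,:3].T; o=d["T"][:3,3]
    return o+r*((np.asarray(z,float)-o[2])/r[:,2])[:,None]
def proj(d,P):
    T=np.linalg.inv(d["T"]); return cv2.projectPoints(np.array(P,float),cv2.Rodrigues(T[:3,:3])[0],T[:3,3],K(d),np.array(d["dist"],float))[0][:,0]
def totool(p):
    """shift (cm, tool axes) to bring grasp point to world p"""
    s=robot.state(); Rm=R.from_quat(s["ee_rot"]).as_matrix()
    g=np.array(s["position"])+Rm[:,2]*robot.hold_point_z
    return Rm.T@(np.array(p)-g)*100
def pr():
    s=robot.state(); Rm=R.from_quat(s["ee_rot"]).as_matrix()
    print("t",s["clock"],"tcp",np.round(s["position"],4),"g",np.round(np.array(s["position"])+Rm[:,2]*robot.hold_point_z,4),"\n",np.round(Rm,4),"op",s["opening"],"F",np.round(s["force"],1),s["finger_force"])
E
python3 -c "
from h import *
pr();print(robot.hold_point_z)
for n in('scene','top','wrist'):
    d=grab(n,n+'0.png');print(n,np.round(d['T'],3).tolist(),d['fovy'])
"
```

```text
t 0.0 tcp [0.226  0.6623 0.4041] g [0.2259 0.6622 0.2321] 
 [[-9.464e-01  3.229e-01 -4.000e-04]
 [ 3.229e-01  9.464e-01 -1.000e-03]
 [ 0.000e+00 -1.100e-03 -1.000e+00]] op 1.0038913399157334 F [0.1 0.3 0.5] 0.0
0.172
scene [[-0.854, -0.231, 0.466, 0.073], [-0.52, 0.416, -0.746, 0.534], [-0.021, -0.879, -0.476, 0.493], [0.0, 0.0, 0.0, 1.0]] 56.144935833555444
top [[-0.019, -0.988, 0.153, 0.367], [-0.999, 0.012, -0.042, -0.108], [0.04, -0.154, -0.987, 0.924], [0.0, 0.0, 0.0, 1.0]] 53.65929158768327
wrist [[0.324, 0.911, 0.257, 0.153], [0.946, -0.311, -0.09, 0.687], [-0.002, 0.272, -0.962, 0.384], [0.0, 0.0, 0.0, 1.0]] 64.42380965574537
```

View pics/scene0.png

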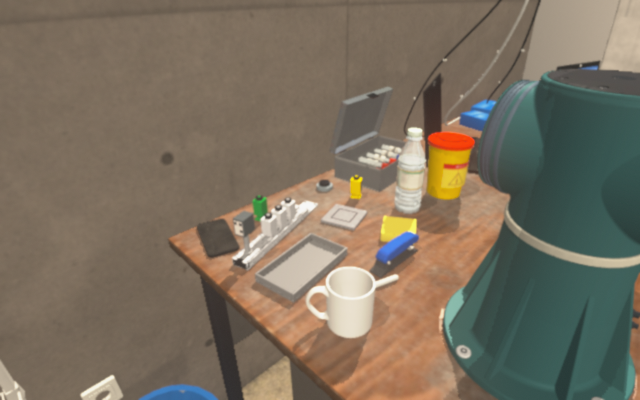

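View pics/top0.png

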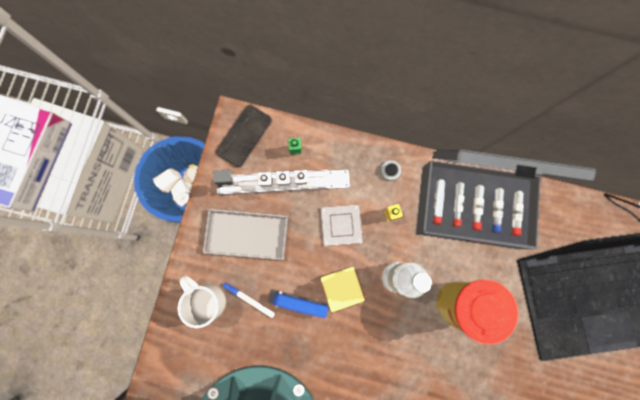

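The scene view shows 3 stops, with the target's head at the far (left, y+) end. In the top view the track runs from about (215,183) to (349,179), with stops near (265,179), (283,177) and (301,177). The plate is at (342,225), the button at (391,170), the tray at (245,235), and the look-alikes at (294,146) and (395,212). I'll enlarge the top view next.

```bash
python3 -c "
from h import *
d=load('top');c=d['color'][95:270,195:425,::-1]
cv2.imwrite('pics/top0c.png',cv2.resize(c,None,fx=3.4,fy=3.4,interpolation=cv2.INTER_CUBIC))
"
```

```text
(no output)
```

View pics/top0c.png

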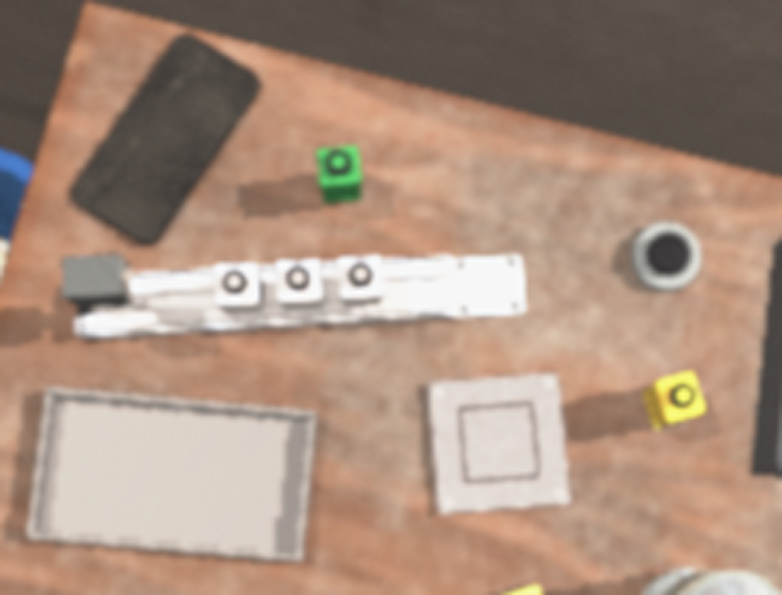

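```bash
python3 -c "
from h import *
d=load('top')
def q(l,z): return pix(d,np.array(l)/3.4+[195-.35,95-.35],z)
P=lambda n,a: print(n,np.round(a,4).tolist())
e=q([(523,255),(526,315)],.006);P('end',e);P('endmid',e.mean(0))
c=q([(236,283),(298,279),(360,275)],.0695);P('stops',c)
t=q([(62,257),(122,254),(124,304),(63,307)],.1115);P('head',t);P('headmid',t.mean(0))
b=q([(668,254)],.03);P('button',b)
p=q([(430,382),(557,375),(569,501),(440,514)],.008);P('plate',p);P('plmid',p.mean(0))
o=q([(459,405),(533,400),(540,477),(465,483)],.008);P('outl',o.mean(0))
y=q([(44,388),(315,411),(303,562),(27,538)],.02);P('tray',y);P('traymid',y.mean(0))
P('green',q([(338,163)],.06)); P('phone',q([(72,190),(187,35),(260,85),(150,245)],.008))
m=e.mean(0)
for z in (c[0],t.mean(0)): v=m-z; P('dir',[np.degrees(np.arctan2(v[1],v[0])),np.hypot(*v[:2])])
"
```

```text
end [[0.5742, -0.214, 0.006], [0.5315, -0.2148, 0.006]]
endmid [0.5529, -0.2144, 0.006]
stops [[0.5432, -0.0204, 0.0695], [0.5455, -0.0603, 0.0695], [0.5477, -0.1003, 0.0695]]
head [[0.5518, 0.0808, 0.1115], [0.5534, 0.0446, 0.1115], [0.5222, 0.0429, 0.1115], [0.5208, 0.0795, 0.1115]]
headmid [0.5371, 0.062, 0.1115]
button [[0.5685, -0.3109, 0.03]]
plate [[0.4851, -0.147, 0.008], [0.4888, -0.2348, 0.008], [0.4023, -0.2401, 0.008], [0.395, -0.1521, 0.008]]
plmid [0.4428, -0.1935, 0.008]
outl [0.4438, -0.1936, 0.008]
tray [[0.4831, 0.112, 0.02], [0.465, -0.0686, 0.02], [0.3647, -0.0601, 0.02], [0.384, 0.1203, 0.02]]
traymid [0.4242, 0.0259, 0.02]
green [[0.6256, -0.0865, 0.06]]
phone [[0.6228, 0.0991, 0.008], [0.7355, 0.0209, 0.008], [0.6985, -0.0306, 0.008], [0.5833, 0.0451, 0.008]]
dir [-87.1542, 0.1942]
dir [-86.7223, 0.2768]
```

```bash
python3 -c "
from h import *
print(totool([.547,-.09,.18]))
d=load('top'); print(pix(d,[(420,283)],.214),pix(d,[(391,275)],.05))"
```

```text
[-54.67923626 -60.81932094   5.27534285]
[[ 0.32062318 -0.31106415  0.214     ]] [[ 0.32809671 -0.29508472  0.05      ]]
```

```bash
python3 -m pendant '[[-27,-30,2,0,0,0.6],[-54.7,-60.8,5.3,0,0,1.193],[-54.7,-60.8,5.3,0,0,1.193],[-54.7,-60.8,5.3,0,0,1.193],[-54.7,-60.8,5.3,0,0,1.193],[-54.7,-60.8,5.3,0,0,1.193],[-54.7,-60.8,5.3,0,0,1.193],[-54.7,-60.8,5.3,0,0,1.193],[-54.7,-60.8,5.3,0,0,1.193],[-54.7,-60.8,5.3,0,0,1.193],[-54.7,-60.8,5.3,0,0,1.193],[-54.7,-60.8,5.3,0,0,1.193],[-54.7,-60.8,5.3,0,0,1.193],[-54.7,-60.8,5.3,0,0,1.193],[-54.7,-60.8,5.3,0,0,1.193],[-54.7,-60.8,5.3,0,0,1.193],[-54.7,-60.8,5.3,0,0,1.193],[-54.7,-60.8,5.3,0,0,1.193],[-54.7,-60.8,5.3,0,0,1.193],[-54.7,-60.8,5.3,0,0,1.193]]' 6; python3 -c "
from h import *
pr();print(totool([.547,-.09,.18]))"
```

```text
clock: 1.82
position: [0.5482, -0.0927, 0.3516]
ee_rot: [0.69, 0.724, 0.0, 0.0]
force: [1.1, 1.0, -0.2]
opening: 0.658
finger_force: 0.0
t 1.8167 tcp [ 0.5482 -0.0927  0.3516] g [ 0.5483 -0.0928  0.1796] 
 [[-4.760e-02  9.989e-01  4.000e-04]
 [ 9.989e-01  4.760e-02 -3.000e-04]
 [-3.000e-04  4.000e-04 -1.000e+00]] op 0.6580567259886602 F [ 1.1  1.  -0.2] 0.0
[ 0.28144342 -0.11779009 -0.04104492]
```

```bash
python3 -m pendant '[[0,0,0,0,0,0],[0,0,0,0,0,0]]'; python3 -c "
from h import *
pr();d=grab('wrist')
cv2.imwrite('pics/w1.png',cv2.resize(d['color'][:,:,::-1],(800,500)))"
```

```text
clock: 1.98
position: [0.5475, -0.0907, 0.3513]
ee_rot: [0.69, 0.723, -0.0, -0.0]
force: [0.2, 0.6, 0.4]
opening: 0.66
finger_force: 0.0
t 1.9833 tcp [ 0.5475 -0.0907  0.3513] g [ 0.5474 -0.0907  0.1793] 
 [[-4.660e-02  9.989e-01 -6.000e-04]
 [ 9.989e-01  4.660e-02  2.000e-04]
 [ 2.000e-04 -6.000e-04 -1.000e+00]] op 0.6602717363033281 F [0.2 0.6 0.4] 0.0
```

View pics/w1.png

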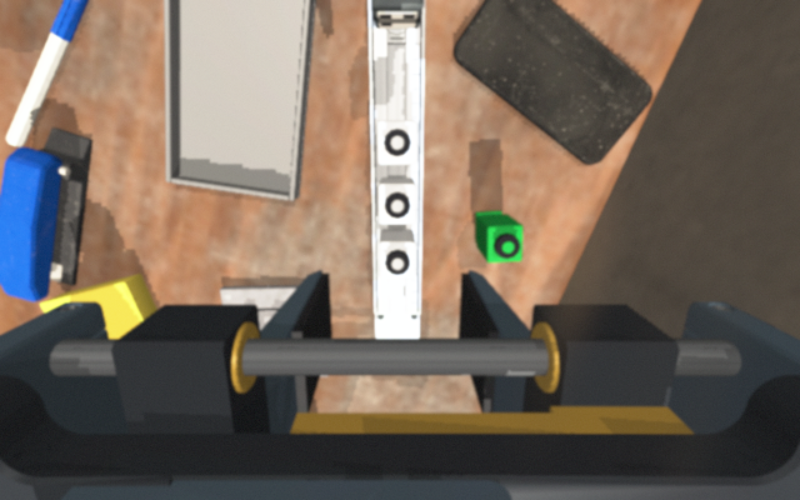

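```bash
python3 -c "
from h import *
d=load('wrist')
def q(l,z): return np.round(pix(d,np.array(l)/1.25-.1,z),4).tolist()
print('stops',q([(397,142),(397,205),(397,262)],.0695))
print('trk far',q([(368,60),(425,60)],.019),'near',q([(374,300),(421,300)],.019),'end',q([(375,339),(420,339)],.006),'lipend',q([(375,317),(420,317)],.019))
print('head top edge',q([(373,12),(423,12)],.1115))
print('tray',q([(166,180),(294,199)],.02))
print(totool([.5477,-.1003,.046]))"
```

```text
stops [[0.5451, -0.0186, 0.0695], [0.547, -0.0591, 0.0695], [0.5489, -0.099, 0.0695]]
trk far [[0.5217, 0.0364, 0.019], [0.5628, 0.0383, 0.019]] near [[0.5319, -0.1504, 0.019], [0.5718, -0.1485, 0.019]] end [[0.5335, -0.1945, 0.006], [0.5745, -0.1926, 0.006]] lipend [[0.5332, -0.1662, 0.019], [0.572, -0.1644, 0.019]]
head top edge [[0.5302, 0.0434, 0.1115], [0.5548, 0.0445, 0.1115]]
tray [[0.3673, -0.0566, 0.02], [0.4662, -0.0668, 0.02]]
[-1.06941118  0.03179486 13.3349013 ]
```

```bash
python3 -m pendant '[[-0.95,0.09,4,0,0,-0.005],[-0.95,0.09,8,0,0,-0.005],[-0.95,0.09,11,0,0,-0.005],[-0.95,0.09,13.3,0,0,-0.005],[-0.95,0.09,13.3,0,0,-0.005],[-0.95,0.09,13.3,0,0,-0.005],[-0.95,0.09,13.3,0,0,-0.005]]' 6 && python3 -m pendant '[[0,0,0,0,0,0],[0,0,0,0,0,0],[0,0,0,0,0,0],[0,0,0,0,0,0],[0,0,0,0,0,0],[0,0,0,0,0,0],[0,0,0,0,0,0]]' 1.5 30; python3 -c "
from h import *
pr()"
```

```text
clock: 2.62
position: [0.5492, -0.0984, 0.2202]
ee_rot: [0.687, 0.726, 0.0, 0.001]
force: [0.2, -0.5, -0.1]
opening: 0.66
finger_force: 0.0
clock: 3.2
position: [0.5489, -0.099, 0.219]
ee_rot: [0.688, 0.726, 0.0, 0.0]
force: [-1.6, 0.1, 6.0]
opening: 0.282
finger_force: 30.0
t 3.2 tcp [ 0.5489 -0.099   0.219 ] g [ 0.5489 -0.0991  0.047 ] 
 [[-5.390e-02  9.985e-01  2.000e-04]
 [ 9.985e-01  5.390e-02 -1.000e-04]
 [-1.000e-04  2.000e-04 -1.000e+00]] op 0.2815370469187404 F [-1.6  0.1  6. ] 30.001087188720703
```

```bash
python3 -m pendant '[[-1,0,0,0,0,0],[-2,0,0,0,0,0],[-3,0,0,0,0,0],[-4,0,0,0,0,0]]' && python3 -m pendant '[[-1,0,0,0,0,0],[-2,0,0,0,0,0],[-3,0,0,0,0,0],[-4,0,0,0,0,0],[-5.1,0,0,0,0,0],[-5.1,0,0,0,0,0],[-5.1,0,0,0,0,0],[-5.1,0,0,0,0,0]]'; python3 -c "
from h import *
pr()"
```

```text
clock: 3.53
position: [0.5512, -0.1396, 0.2191]
ee_rot: [0.688, 0.726, 0.0, 0.0]
force: [0.1, 2.7, 6.4]
opening: 0.284
finger_force: 30.0
clock: 4.2
position: [0.5539, -0.1902, 0.219]
ee_rot: [0.688, 0.726, 0.0, 0.0]
force: [0.8, -0.6, 6.1]
opening: 0.286
finger_force: 30.0
t 4.2 tcp [ 0.5539 -0.1902  0.219 ] g [ 0.554  -0.1902  0.047 ] 
 [[-5.350e-02  9.986e-01  8.000e-04]
 [ 9.986e-01  5.350e-02 -5.000e-04]
 [-6.000e-04  8.000e-04 -1.000e+00]] op 0.28619993045696307 F [ 0.8 -0.6  6.1] 30.000848472118378
```

```bash
python3 -m pendant '[[0,0,-0.5,0,0,0],[0,0,-1.5,0,0,0],[0,0,-4,0,0,0],[0,0,-8,0,0,0],[0,0,-8,0,0,0],[0,0,-8,0,0,0]]'; python3 -c "
from h import *
pr()
d=grab('wrist');t=grab('top')
cv2.imwrite('pics/l1.png',np.hstack([cv2.resize(d['color'][:,:,::-1],(480,300)),cv2.resize(t['color'][90:290,190:410,::-1],(320,291))[:,:].copy() if 0 else cv2.resize(t['color'][90:290,190:403,::-1],(320,300))]))
print(totool([.440,-.03,.15]),totool([.445,.06,.15]))"
```

```text
clock: 4.7
position: [0.5542, -0.1899, 0.3014]
ee_rot: [0.688, 0.726, 0.001, 0.002]
force: [0.2, -0.4, -0.5]
opening: 0.281
finger_force: 30.0
t 4.7 tcp [ 0.5542 -0.1899  0.3014] g [ 0.5549 -0.1901  0.1294] 
 [[-0.0541  0.9985  0.0039]
 [ 0.9985  0.0541 -0.0015]
 [-0.0017  0.0038 -1.    ]] op 0.28052110768298455 F [ 0.2 -0.4 -0.5] 29.999771118164062
[ 16.54864041 -10.45014015  -2.32930564] [25.50842833 -9.46413805 -2.32872885]
```

View pics/l1.png

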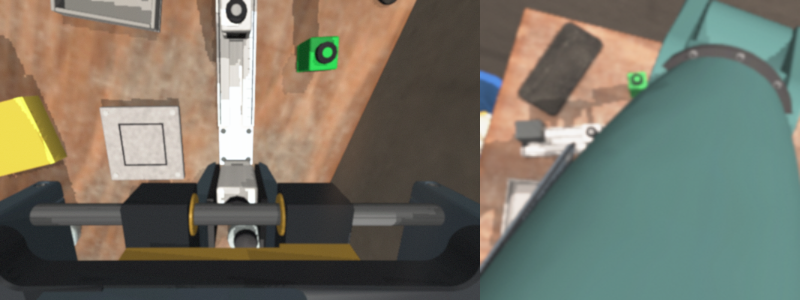

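The stop is held in the fingers and clear of the track. The plate is visible at about (142,142) in the left half. Next I'll carry the stop over the tray.

```bash
python3 -m pendant '[[3,-2.3,0,0,0,0],[6,-4.6,0,0,0,0],[9,-6.9,0,0,0,0],[12,-9.2,0,0,0,0],[16.1,-11.1,0,0,0,0],[16.1,-11.1,0,0,0,0],[16.1,-11.1,0,0,0,0],[16.1,-11.1,0,0,0,0],[16.1,-11.1,0,0,0,0]]'; python3 -c "
from h import *
pr()
d=grab('wrist','w2.png')
print(totool([.434,-.035,.046]))"
```

```text
clock: 5.55
position: [0.4348, -0.0357, 0.2985]
ee_rot: [0.688, 0.726, -0.0, -0.0]
force: [-0.0, -0.2, -1.4]
opening: 0.284
finger_force: 30.0
t 5.55 tcp [ 0.4348 -0.0357  0.2985] g [ 0.4348 -0.0357  0.1265] 
 [[-5.360e-02  9.986e-01 -2.000e-04]
 [ 9.986e-01  5.360e-02 -0.000e+00]
 [-0.000e+00 -2.000e-04 -1.000e+00]] op 0.28413505917341214 F [-0.  -0.2 -1.4] 29.999765753746033
[ 0.09000155 -0.07579267  8.05449565]
```

View pics/w2.png

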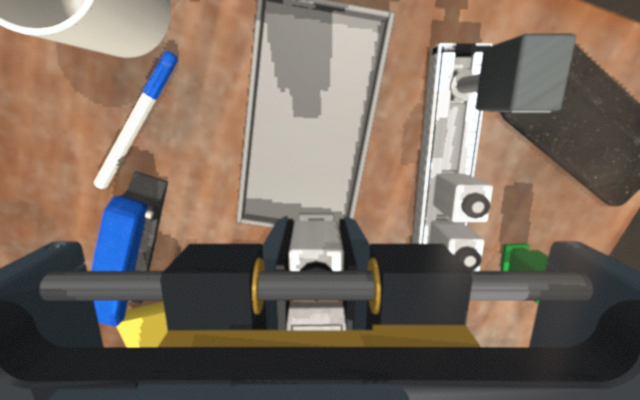

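```bash
python3 -c "
from h import *
d=load('wrist')
print(np.round(pix(d,[(238,221),(393,12),(259,0),(345,232)],.02),4).tolist())"
```

```text
[[0.3682, -0.057, 0.02], [0.4827, 0.1101, 0.02], [0.3858, 0.1127, 0.02], [0.4613, -0.0623, 0.02]]
```

```bash
python3 -m pendant '[[0,-0.2,3,0,0,0],[0,-0.2,6,0,0,0],[0,-0.2,7.5,0,0,0],[0,-0.2,8.1,0,0,0],[0,-0.2,8.1,0,0,0],[0,-0.2,8.1,0,0,0]]' && python3 -m pendant '[[0,0,0,0,0,0],[0,0,0,0,0,0],[0,0,0,0,0,0],[0,0,0,0,0,0]]' 4.6 && python3 -m pendant '[[0,0,-2,0,0,0],[0,0,-5,0,0,0],[0,0,-8,0,0,0],[0,0,-8,0,0,0],[0,0,-8,0,0,0]]' ; python3 -c "
from h import *
pr()
print(totool([.547,-.059,.12]))"
```

```text
clock: 6.1
position: [0.4327, -0.0359, 0.2175]
ee_rot: [0.688, 0.726, -0.0, -0.0]
force: [0.4, -0.4, -0.1]
opening: 0.285
finger_force: 30.0
clock: 6.43
position: [0.4324, -0.0353, 0.2181]
ee_rot: [0.688, 0.726, 0.0, 0.0]
force: [-0.8, -0.0, 0.2]
opening: 0.505
finger_force: 0.0
clock: 6.85
position: [0.4326, -0.0352, 0.2993]
ee_rot: [0.688, 0.726, 0.001, 0.002]
force: [0.7, -0.2, -0.7]
opening: 0.502
finger_force: 0.0
t 6.85 tcp [ 0.4326 -0.0352  0.2993] g [ 0.4333 -0.0353  0.1273] 
 [[-5.400e-02  9.985e-01  3.800e-03]
 [ 9.985e-01  5.410e-02 -5.000e-04]
 [-7.000e-04  3.800e-03 -1.000e+00]] op 0.5023227152905 F [ 0.7 -0.2 -0.7] 0.0
[-2.97773868 11.22543423  0.77988662]
```

```bash
python3 -m pendant '[[-0.8,3,0,0,0,0],[-1.6,6,0,0,0,0],[-2.4,9,0,0,0,0],[-2.97,11.3,0,0,0,0],[-2.97,11.3,0,0,0,0],[-2.97,11.3,0,0,0,0],[-2.97,11.3,3,0,0,0],[-2.97,11.3,6,0,0,0],[-2.97,11.3,8,0,0,0],[-2.97,11.3,8,0,0,0],[-2.97,11.3,8,0,0,0],[-2.97,11.3,8,0,0,0]]' 5; python3 -c "
from h import *
pr()
print(totool([.5468,-.059,.047]))"
```

```text
clock: 7.85
position: [0.5464, -0.0587, 0.2185]
ee_rot: [0.688, 0.726, 0.0, 0.0]
force: [0.6, 0.2, -0.2]
opening: 0.549
finger_force: 0.0
t 7.85 tcp [ 0.5464 -0.0587  0.2185] g [ 0.5465 -0.0587  0.0465] 
 [[-5.400e-02  9.985e-01  2.000e-04]
 [ 9.985e-01  5.400e-02 -0.000e+00]
 [-1.000e-04  2.000e-04 -1.000e+00]] op 0.549177463087839 F [ 0.6  0.2 -0.2] 0.0
[-0.03277464  0.03215207 -0.04615043]
```

```bash
python3 -m pendant '[[0,0,0,0,0,0],[0,0,0,0,0,0],[0,0,0,0,0,0],[0,0,0,0,0,0],[0,0,0,0,0,0],[0,0,0,0,0,0]]' 1.5 30 && python3 -m pendant '[[-1,0,0,0,0,0],[-2,0,0,0,0,0],[-3,0,0,0,0,0],[-4,0,0,0,0,0],[-5,0,0,0,0,0],[-6,0,0,0,0,0],[-7,0,0,0,0,0],[-8,0,0,0,0,0],[-9,0,0,0,0,0]]' && python3 -m pendant '[[-1,0,0,0,0,0],[-2,0,0,0,0,0],[-3,0,0,0,0,0],[-4.1,0,0,0,0,0],[-4.1,0,0,0,0,0],[-4.1,0,0,0,0,0],[-4.1,0,0,0,0,0]]'; python3 -c "
from h import *
pr()"
```

```text
clock: 8.35
position: [0.5469, -0.0588, 0.2184]
ee_rot: [0.688, 0.726, 0.0, 0.0]
force: [-1.8, 0.7, 8.2]
opening: 0.286
finger_force: 30.0
clock: 9.1
position: [0.5518, -0.1491, 0.2184]
ee_rot: [0.688, 0.726, 0.0, 0.0]
force: [-0.3, 2.6, 6.2]
opening: 0.285
finger_force: 30.0
clock: 9.68
position: [0.5541, -0.1897, 0.2184]
ee_rot: [0.688, 0.726, 0.0, 0.001]
force: [-0.1, -2.0, 6.8]
opening: 0.285
finger_force: 30.0
t 9.6833 tcp [ 0.5541 -0.1897  0.2184] g [ 0.5544 -0.1899  0.0464] 
 [[-5.370e-02  9.986e-01  1.500e-03]
 [ 9.986e-01  5.370e-02 -8.000e-04]
 [-9.000e-04  1.500e-03 -1.000e+00]] op 0.28468823403283355 F [-0.1 -2.   6.8] 30.0010684132576
```

```bash
python3 -m pendant '[[0,0,-0.5,0,0,0],[0,0,-1.5,0,0,0],[0,0,-4,0,0,0],[0,0,-8,0,0,0],[0,0,-8,0,0,0],[3,-2,-8,0,0,0],[6,-4,-8,0,0,0],[9,-6,-8,0,0,0],[12,-8,-8,0,0,0],[15,-10,-8,0,0,0],[18,-11.2,-8,0,0,0],[20,-11.2,-8,0,0,0],[20,-11.2,-8,0,0,0],[20,-11.2,-8,0,0,0],[20,-11.2,-8,0,0,0]]'; python3 -c "
from h import *
pr()
d=grab('wrist','w3.png')
print(totool([.432,.004,.045]))"
```

```text
clock: 10.93
position: [0.4313, 0.004, 0.2982]
ee_rot: [0.688, 0.726, 0.0, 0.0]
force: [0.5, -0.6, -1.0]
opening: 0.28
finger_force: 30.0
t 10.9333 tcp [0.4313 0.004  0.2982] g [0.4314 0.0039 0.1262] 
 [[-5.450e-02  9.985e-01  8.000e-04]
 [ 9.985e-01  5.450e-02 -1.000e-04]
 [-1.000e-04  8.000e-04 -1.000e+00]] op 0.2804012765725637 F [ 0.5 -0.6 -1. ] 29.999679028987885
[0.0349737  0.0522137  8.10464944]
```

View pics/w3.png

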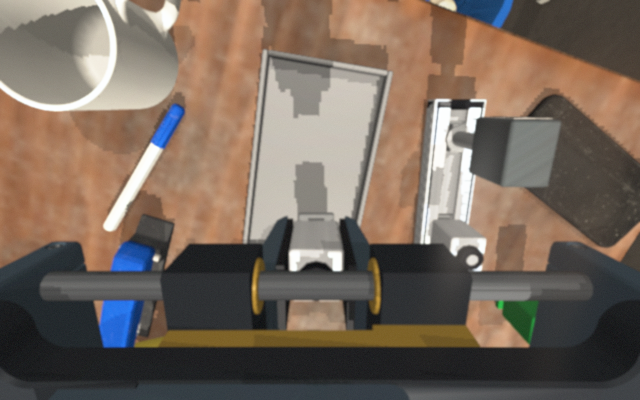

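```bash
python3 -c "
from h import *
d=load('wrist')
print(np.round(pix(d,[(391,72),(263,50)],.02),4).tolist())"
```

```text
[[0.4826, 0.1094, 0.02], [0.3855, 0.1195, 0.02]]
```

```bash
python3 -m pendant '[[0,0,3,0,0,0],[0,0,6,0,0,0],[0,0,7.5,0,0,0],[0,0,8.1,0,0,0],[0,0,8.1,0,0,0],[0,0,8.1,0,0,0]]' && python3 -m pendant '[[0,0,0,0,0,0],[0,0,0,0,0,0],[0,0,0,0,0,0],[0,0,0,0,0,0]]' 4.6 && python3 -m pendant '[[0,0,-2,0,0,0],[0,0,-5,0,0,0],[0,0,-8,0,0,0],[0,0,-8,0,0,0],[-2,3,-8,0,0,0],[-2,6,-8,0,0,0],[-2.7,9,-8,0,0,0],[-2.7,11.5,-8,0,0,0],[-2.7,11.5,-8,0,0,0],[-2.7,11.5,-8,0,0,0],[-2.7,11.5,-8,0,0,0]]' 5; python3 -c "
from h import *
pr()
print(totool([.5449,-.0186,.047]))"
```

```text
clock: 11.48
position: [0.4314, 0.0035, 0.2167]
ee_rot: [0.688, 0.726, -0.0, -0.0]
force: [0.7, 0.1, -0.2]
opening: 0.285
finger_force: 30.0
clock: 11.82
position: [0.4312, 0.004, 0.2171]
ee_rot: [0.688, 0.726, 0.0, 0.0]
force: [-0.3, -0.8, -0.3]
opening: 0.5
finger_force: 0.0
clock: 12.73
position: [0.5466, -0.0166, 0.2963]
ee_rot: [0.688, 0.726, -0.0, -0.0]
force: [-0.3, 0.8, -0.1]
opening: 0.553
finger_force: 0.0
t 12.7333 tcp [ 0.5466 -0.0166  0.2963] g [ 0.5464 -0.0166  0.1243] 
 [[-5.410e-02  9.985e-01 -1.100e-03]
 [ 9.985e-01  5.410e-02  0.000e+00]
 [ 1.000e-04 -1.100e-03 -1.000e+00]] op 0.5527904768349597 F [-0.3  0.8 -0.1] 0.0
[-0.1944143  -0.15602077  7.73215326]
```

```bash
python3 -m pendant '[[-0.2,-0.15,3,0,0,0],[-0.2,-0.15,6,0,0,0],[-0.2,-0.15,7.75,0,0,0],[-0.2,-0.15,7.75,0,0,0],[-0.2,-0.15,7.75,0,0,0],[-0.2,-0.15,7.75,0,0,0]]' && python3 -m pendant '[[0,0,0,0,0,0],[0,0,0,0,0,0],[0,0,0,0,0,0],[0,0,0,0,0,0],[0,0,0,0,0,0],[0,0,0,0,0,0]]' 1.5 30 && python3 -m pendant '[[-1,0,0,0,0,0],[-2,0,0,0,0,0],[-3,0,0,0,0,0],[-4,0,0,0,0,0],[-5,0,0,0,0,0],[-6,0,0,0,0,0],[-7,0,0,0,0,0],[-8,0,0,0,0,0],[-9,0,0,0,0,0],[-10,0,0,0,0,0],[-11,0,0,0,0,0],[-12,0,0,0,0,0],[-13,0,0,0,0,0]]' && python3 -m pendant '[[-1,0,0,0,0,0],[-2,0,0,0,0,0],[-3,0,0,0,0,0],[-4.1,0,0,0,0,0],[-4.1,0,0,0,0,0],[-4.1,0,0,0,0,0],[-4.1,0,0,0,0,0]]'; python3 -c "
from h import *
pr()"
```

```text
clock: 13.23
position: [0.546, -0.0187, 0.2203]
ee_rot: [0.688, 0.726, 0.0, 0.0]
force: [-0.1, -0.4, 0.1]
opening: 0.553
finger_force: 0.0
clock: 13.73
position: [0.5462, -0.0187, 0.2198]
ee_rot: [0.688, 0.726, 0.0, 0.0]
force: [-2.1, 0.3, 8.5]
opening: 0.284
finger_force: 30.0
clock: 14.82
position: [0.5533, -0.149, 0.2199]
ee_rot: [0.688, 0.726, 0.0, 0.0]
force: [-1.0, 2.0, 5.9]
opening: 0.289
finger_force: 30.0
clock: 15.4
position: [0.5555, -0.1896, 0.2198]
ee_rot: [0.688, 0.726, 0.0, 0.001]
force: [-0.7, -1.7, 6.6]
opening: 0.283
finger_force: 30.0
t 15.4 tcp [ 0.5555 -0.1896  0.2198] g [ 0.5558 -0.1897  0.0478] 
 [[-5.370e-02  9.986e-01  1.300e-03]
 [ 9.986e-01  5.370e-02 -7.000e-04]
 [-8.000e-04  1.300e-03 -1.000e+00]] op 0.2825459994486737 F [-0.7 -1.7  6.6] 30.00076174736023
```

```bash
python3 -m pendant '[[0,0,-0.5,0,0,0],[0,0,-1.5,0,0,0],[0,0,-4,0,0,0],[0,0,-8,0,0,0],[0,0,-8,0,0,0],[3,-3,-8,0,0,0],[6,-6,-8,0,0,0],[9,-9,-8,0,0,0],[12,-11.3,-8,0,0,0],[15,-11.3,-8,0,0,0],[18,-11.3,-8,0,0,0],[21,-11.3,-8,0,0,0],[23.9,-11.3,-8,0,0,0],[23.9,-11.3,-8,0,0,0],[23.9,-11.3,-8,0,0,0],[23.9,-11.3,-8,0,0,0]]'; python3 -c "
from h import *
pr()
d=grab('wrist','w4.png')
print(totool([.43,.043,.047]))"
```

```text
clock: 16.73
position: [0.4294, 0.043, 0.2996]
ee_rot: [0.687, 0.726, 0.0, 0.0]
force: [0.2, -0.2, -1.6]
opening: 0.282
finger_force: 30.0
t 16.7333 tcp [0.4294 0.043  0.2996] g [0.4294 0.043  0.1276] 
 [[-5.480e-02  9.985e-01  4.000e-04]
 [ 9.985e-01  5.480e-02 -1.000e-04]
 [-1.000e-04  4.000e-04 -1.000e+00]] op 0.2819453412850375 F [ 0.2 -0.2 -1.6] 29.99883681535721
[0.03263941 0.05459065 8.04775111]
```

View pics/w4.png

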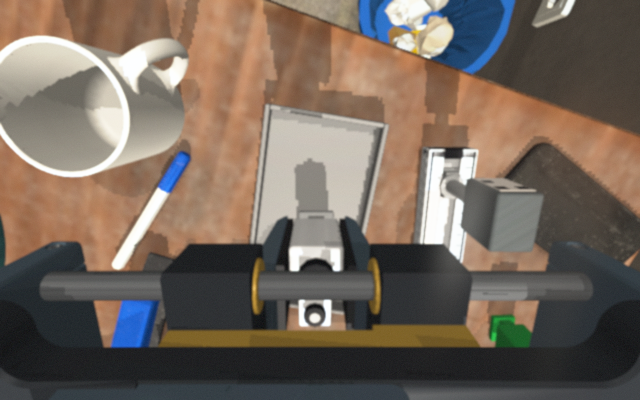

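```bash
python3 -m pendant '[[0,0,3,0,0,0],[0,0,6,0,0,0],[0,0,7.5,0,0,0],[0,0,8.1,0,0,0],[0,0,8.1,0,0,0],[0,0,8.1,0,0,0]]' && python3 -m pendant '[[0,0,0,0,0,0],[0,0,0,0,0,0],[0,0,0,0,0,0],[0,0,0,0,0,0]]' 4.6 && python3 -m pendant '[[0,0,-2,0,0,0],[0,0,-5,0,0,0],[0,0,-8,0,0,0],[0,0,-9,0,0,0],[-4,0,-9,0,0,0],[-7,3,-9,0,0,0],[-7,6,-9,0,0,0],[-7,9,-9,0,0,0],[-7,11.5,-9,0,0,0],[-7,11.5,-9,0,0,0],[-7,11.5,-9,0,0,0]]' 5; python3 -c "
from h import *
pr()
d=grab('wrist','w5.png')"
```

```text
clock: 17.28
position: [0.4296, 0.0423, 0.2183]
ee_rot: [0.688, 0.725, -0.0, -0.0]
force: [0.2, 0.4, -0.7]
opening: 0.286
finger_force: 30.0
clock: 17.62
position: [0.4296, 0.043, 0.2186]
ee_rot: [0.688, 0.726, 0.0, 0.0]
force: [1.1, 0.0, -0.2]
opening: 0.503
finger_force: 0.0
clock: 18.53
position: [0.5486, -0.0206, 0.3078]
ee_rot: [0.688, 0.726, -0.0, -0.0]
force: [-0.9, -0.6, -0.3]
opening: 0.547
finger_force: 0.0
t 18.5333 tcp [ 0.5486 -0.0206  0.3078] g [ 0.5486 -0.0206  0.1358] 
 [[-5.410e-02  9.985e-01 -2.000e-04]
 [ 9.985e-01  5.410e-02  0.000e+00]
 [ 0.000e+00 -2.000e-04 -1.000e+00]] op 0.5468439370330586 F [-0.9 -0.6 -0.3] 0.0
```

View pics/w5.png

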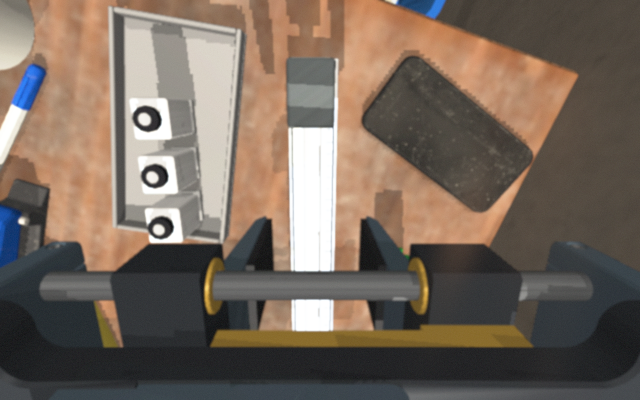

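All three stops stand in the tray at about (148,118), (154,175) and (160,228). The top of the target's head spans (287,58) to (334,127).

```bash
python3 -c "
from h import *
d=load('wrist')
a=pix(d,[(287,58),(336,58),(334,127),(288,127)],.1115);print(np.round(a,4).tolist(),a.mean(0))
b=pix(d,[(289,240),(335,240)],.019);print(b.tolist())
t=grab('top','t5.png')
print(totool([.5415,.062,.17]),totool([.5415,.062,.0945]))"
```

```text
[[0.5282, 0.0798, 0.1115], [0.5533, 0.0811, 0.1115], [0.5547, 0.0466, 0.1115], [0.5297, 0.0453, 0.1115]] [0.54149452 0.06319032 0.1115    ]
[[0.5258490267430621, -0.06190070628991842, 0.019000000000000017], [0.5678814729930647, -0.05963408619238353, 0.019000000000000017]]
[ 8.26850544 -0.11012993 -3.42193145] [ 8.26735603 -0.10149102  4.12806352]
```

```bash
python3 -m pendant '[[0,0,-2,0,0,0],[3,-0.1,-2,0,0,0],[6,-0.13,-2,0,0,0],[8.35,-0.15,-2,0,0,0],[8.35,-0.15,-2,0,0,0],[8.35,-0.15,-2,0,0,0],[8.35,-0.15,-2,0,0,0],[8.35,-0.15,1,0,0,0],[8.35,-0.15,3,0,0,0],[8.35,-0.15,4.2,0,0,0],[8.35,-0.15,4.2,0,0,0],[8.35,-0.15,4.2,0,0,0],[8.35,-0.15,4.2,0,0,0]]' 5; python3 -c "
from h import *
pr();print(totool([.541,.063,.0935]))"
```

```text
clock: 19.72
position: [0.5425, 0.0624, 0.2672]
ee_rot: [0.688, 0.726, 0.0, 0.0]
force: [0.4, 0.0, 0.0]
opening: 0.547
finger_force: 0.0
t 19.7167 tcp [0.5425 0.0624 0.2672] g [0.5426 0.0624 0.0952] 
 [[-5.350e-02  9.986e-01  1.000e-03]
 [ 9.986e-01  5.350e-02  1.000e-04]
 [ 0.000e+00  1.000e-03 -1.000e+00]] op 0.5473128932088522 F [0.4 0.  0. ] 0.0
[ 0.06991117 -0.1589604   0.16621921]
```

```bash
python3 -m pendant '[[0.05,-0.16,0.15,0,0,0],[0.05,-0.16,0.15,0,0,0],[0.05,-0.16,0.15,0,0,0]]' && python3 -m pendant '[[0,0,0,0,0,0],[0,0,0,0,0,0],[0,0,0,0,0,0],[0,0,0,0,0,0],[0,0,0,0,0,0],[0,0,0,0,0,0],[0,0,0,0,0,0]]' 1.5 45 && python3 -m pendant '[[-1,0,0,0,0,0],[-2,0,0,0,0,0],[-3,0,0,0,0,0],[-4,0,0,0,0,0],[-5,0,0,0,0,0],[-6,0,0,0,0,0]]'; python3 -c "
from h import *
pr();print(robot.state()['moment'])"
```

```text
clock: 19.97
position: [0.5405, 0.0631, 0.2653]
ee_rot: [0.688, 0.726, 0.0, 0.0]
force: [0.1, 0.4, -0.3]
opening: 0.55
finger_force: 0.0
clock: 20.55
position: [0.5404, 0.0631, 0.2648]
ee_rot: [0.688, 0.726, 0.0, 0.0]
force: [0.2, 1.0, 2.0]
opening: 0.284
finger_force: 45.0
clock: 21.05
position: [0.5437, 0.0019, 0.2648]
ee_rot: [0.688, 0.726, 0.0, 0.0]
force: [-0.5, 1.6, 2.5]
opening: 0.285
finger_force: 45.0
t 21.05 tcp [0.5437 0.0019 0.2648] g [0.5437 0.0019 0.0928] 
 [[-5.340e-02  9.986e-01  1.000e-04]
 [ 9.986e-01  5.340e-02  0.000e+00]
 [ 0.000e+00  1.000e-04 -1.000e+00]] op 0.2851846711656054 F [-0.5  1.6  2.5] 44.99066412448883
[ 0.15015991 -0.01229222 -0.05189285]
```

```bash
python3 -m pendant '[[-1,0,0,0,0,0],[-2,0,0,0,0,0],[-3,0,0,0,0,0],[-4,0,0,0,0,0],[-5,0,0,0,0,0],[-6,0,0,0,0,0],[-7,0,0,0,0,0],[-8,0,0,0,0,0],[-9,0,0,0,0,0],[-10,0,0,0,0,0],[-11,0,0,0,0,0],[-12,0,0,0,0,0],[-13,0,0,0,0,0],[-14,0,0,0,0,0],[-15,0,0,0,0,0],[-16,0,0,0,0,0],[-17,0,0,0,0,0],[-18,0,0,0,0,0]]' && python3 -m pendant '[[-0.6,0,0,0,0,0],[-1.2,0,0,0,0,0],[-1.2,0,0,0,0,0],[-1.2,0,0,0,0,0],[-1.2,0,0,0,0,0]]'; python3 -c "
from h import *
pr();d=grab('wrist','w6.png')"
```

```text
clock: 22.55
position: [0.5534, -0.1776, 0.2648]
ee_rot: [0.688, 0.726, 0.0, -0.0]
force: [-0.3, 2.2, 5.7]
opening: 0.287
finger_force: 45.0
clock: 22.97
position: [0.554, -0.1887, 0.2648]
ee_rot: [0.688, 0.726, -0.0, 0.0]
force: [0.2, -1.5, 4.0]
opening: 0.282
finger_force: 45.0
t 22.9667 tcp [ 0.554  -0.1887  0.2648] g [ 0.5541 -0.1888  0.0928] 
 [[-5.410e-02  9.985e-01  3.000e-04]
 [ 9.985e-01  5.410e-02 -4.000e-04]
 [-4.000e-04  2.000e-04 -1.000e+00]] op 0.28232896284424847 F [ 0.2 -1.5  4. ] 44.99157786369324
```

View pics/w6.png

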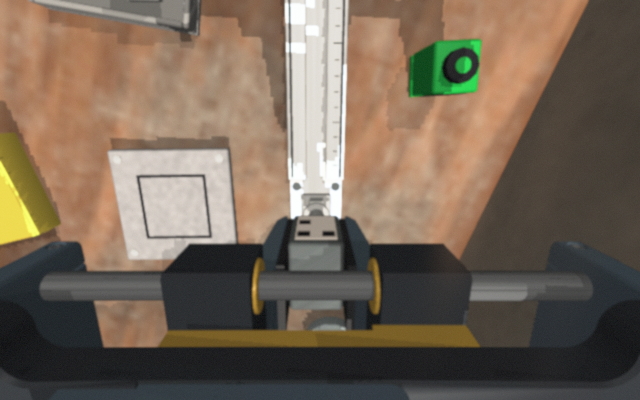

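```bash
python3 -c "
from h import *
d=load('wrist')
a=pix(d,[(138,176),(206,175),(211,237),(146,238)],.008);print(np.round(a,4).tolist(),a.mean(0))
b=pix(d,[(108,151),(230,149)],.008);print(b.tolist())
m=a.mean(0)
print(totool([m[0],m[1],.1]))"
```

```text
[[0.4176, -0.1694, 0.008], [0.4691, -0.1659, 0.008], [0.471, -0.2167, 0.008], [0.4189, -0.2203, 0.008]] [ 0.44413286 -0.19306619  0.008     ]
[[0.39737074723174365, -0.15157414010573017, 0.008000000000000007], [0.4876658161026852, -0.1451709616967652, 0.008000000000000007]]
[  0.14847284 -11.0035353   -0.72287288]
```

```bash
python3 -m pendant '[[0,0,-0.4,0,0,0],[0,0,-1,0,0,0],[0,0,-2,0,0,0],[0,0,-3,0,0,0],[0,0,-4,0,0,0],[0,0,-4,0,0,0],[0,-1,-4,0,0,0],[0,-2.5,-4,0,0,0],[0,-4,-4,0,0,0],[0,-5.5,-4,0,0,0],[0.1,-7,-4,0,0,0],[0.14,-8.5,-4,0,0,0],[0.14,-10,-4,0,0,0],[0.14,-11,-4,0,0,0],[0.14,-11,-4,0,0,0],[0.14,-11,-4,0,0,0],[0.14,-11,-4,0,0,0]]' ; python3 -c "
from h import *
pr();d=grab('wrist','w7.png');grab('scene','s7.png')
s=load('scene')['color'][130:260,200:440,::-1];cv2.imwrite('pics/c7.png',np.vstack([cv2.resize(s,(560,303)),cv2.resize(d['color'][150:,100:540,::-1],(560,297))]))
print(totool([.444,-.1933,.0948]))"
```

```text
clock: 24.43
position: [0.4446, -0.1932, 0.3049]
ee_rot: [0.688, 0.726, 0.0, 0.0]
force: [0.1, -0.4, -4.2]
opening: 0.283
finger_force: 45.0
t 24.4333 tcp [ 0.4446 -0.1932  0.3049] g [ 0.4447 -0.1933  0.1329] 
 [[-5.380e-02  9.986e-01  6.000e-04]
 [ 9.986e-01  5.380e-02 -3.000e-04]
 [-3.000e-04  6.000e-04 -1.000e+00]] op 0.2831598037052228 F [ 0.1 -0.4 -4.2] 44.98758316040039
[-0.00887417 -0.07662745  3.80020565]
```

View pics/c7.png

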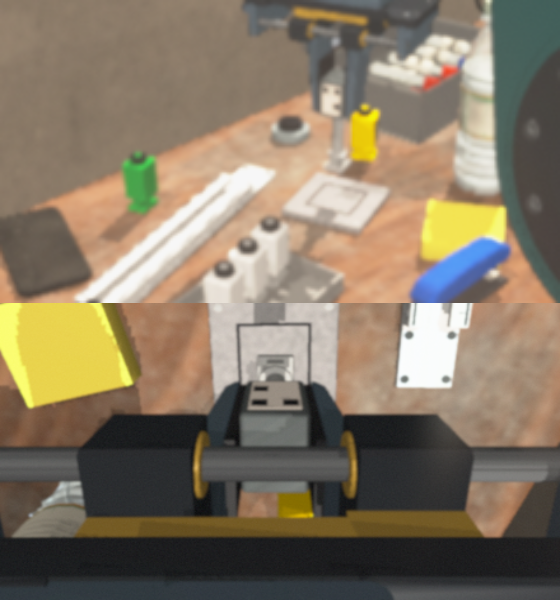

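The target is held upright over the plate, and the plate outline is centred under it in the wrist view. I'll lower it gently.

```bash
python3 -m pendant '[[0,-0.07,1,0,0,0],[0,-0.07,2,0,0,0],[0,-0.07,3,0,0,0],[0,-0.07,3.4,0,0,0],[0,-0.07,3.5,0,0,0],[0,-0.07,3.5,0,0,0],[0,-0.07,3.5,0,0,0]]'; python3 -m pendant '[[0,0,0.05,0,0,0],[0,0,0.1,0,0,0],[0,0,0.1,0,0,0]]';python3 -m pendant '[[0,0,0.05,0,0,0],[0,0,0.1,0,0,0],[0,0,0.1,0,0,0]]';python3 -m pendant '[[0,0,0.05,0,0,0],[0,0,0.1,0,0,0],[0,0,0.1,0,0,0]]'
```

```text
clock: 25.12
position: [0.4435, -0.1932, 0.2697]
ee_rot: [0.688, 0.726, -0.0, -0.0]
force: [0.1, -0.8, -2.4]
opening: 0.283
finger_force: 45.0
clock: 25.37
position: [0.4435, -0.1932, 0.2689]
ee_rot: [0.688, 0.726, 0.0, 0.0]
force: [0.3, 0.4, -2.9]
opening: 0.279
finger_force: 45.0
clock: 25.62
position: [0.4434, -0.1931, 0.2677]
ee_rot: [0.688, 0.726, -0.0, -0.0]
force: [-1.0, -0.4, -3.0]
opening: 0.284
finger_force: 45.0
clock: 25.87
position: [0.4435, -0.1931, 0.2668]
ee_rot: [0.688, 0.726, -0.0, -0.0]
force: [-1.4, 0.4, -1.3]
opening: 0.286
finger_force: 45.0
```

```bash
for i in 1 2; do :; done; python3 -m pendant '[[0,0,0.05,0,0,0],[0,0,0.05,0,0,0],[0,0,0.05,0,0,0]]'; python3 -c "
from h import *
pr();print(robot.state()['moment'])"
```

```text
clock: 26.12
position: [0.4435, -0.1932, 0.2667]
ee_rot: [0.688, 0.726, -0.0, -0.0]
force: [-4.0, 2.3, 10.7]
opening: 0.284
finger_force: 45.0
t 26.1167 tcp [ 0.4435 -0.1932  0.2667] g [ 0.4435 -0.1932  0.0947] 
 [[-5.400e-02  9.985e-01 -3.000e-04]
 [ 9.985e-01  5.400e-02  1.000e-04]
 [ 1.000e-04 -3.000e-04 -1.000e+00]] op 0.2839160505187908 F [-4.   2.3 10.7] 44.998106360435486
[0.28675185 1.08046903 0.02704368]
```

```bash
python3 -m pendant '[[0,0,-0.03,0,0,0],[0,0,-0.03,0,0,0],[0,0,-0.03,0,0,0]]' 1.5 5;  python3 -m pendant '[[0,0,0,0,0,0],[0,0,0,0,0,0],[0,0,0,0,0,0]]' 3.0; python3 -m pendant '[[0,0,0,0,0,0],[0,0,0,0,0,0],[0,0,0,0,0,0],[0,0,0,0,0,0]]' 4.6; python3 -c "
from h import *
pr();d=grab('wrist','w8.png');grab('scene','s8.png')
s=load('scene')['color'][130:260,200:440,::-1];cv2.imwrite('pics/c8.png',np.vstack([cv2.resize(s,(560,303)),cv2.resize(d['color'][150:,100:540,::-1],(560,297))]))"
```

```text
clock: 26.37
position: [0.4435, -0.1932, 0.2667]
ee_rot: [0.688, 0.726, 0.0, 0.0]
force: [-0.9, 0.6, 5.1]
opening: 0.288
finger_force: 5.0
clock: 26.62
position: [0.4434, -0.1931, 0.2665]
ee_rot: [0.688, 0.726, 0.0, 0.0]
force: [-0.1, 0.5, -0.5]
opening: 0.33
finger_force: 0.0
clock: 26.95
position: [0.4434, -0.1931, 0.2665]
ee_rot: [0.688, 0.726, 0.0, 0.0]
force: [0.1, 0.6, 0.2]
opening: 0.505
finger_force: 0.0
t 26.95 tcp [ 0.4434 -0.1931  0.2665] g [ 0.4434 -0.1931  0.0945] 
 [[-0.054   0.9985  0.    ]
 [ 0.9985  0.054  -0.    ]
 [-0.      0.     -1.    ]] op 0.5046558705557745 F [0.1 0.6 0.2] 0.0
```

View pics/c8.png

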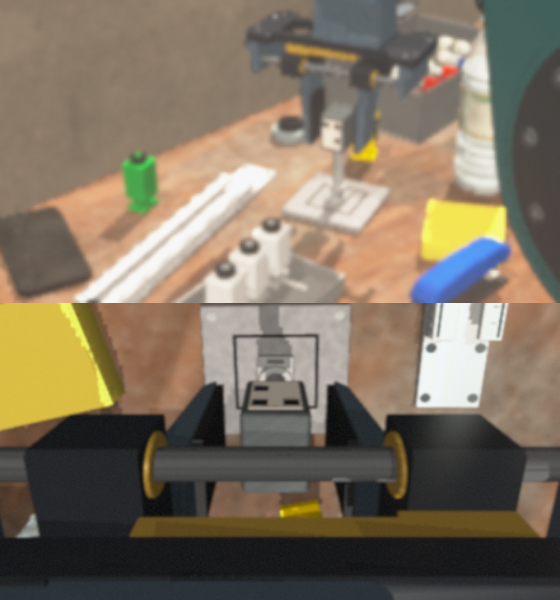

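The target stands by itself, centred in the outline. I'll raise the gripper and move on to the button.

```bash
python3 -m pendant '[[0,0,-1,0,0,0],[0,0,-3,0,0,0],[0,0,-6,0,0,0],[0,0,-9,0,0,0],[0,0,-12,0,0,0],[0,0,-12,0,0,0],[-2,3,-12,0,0,0],[-4,6,-12,0,0,0],[-6,9,-12,0,0,0],[-9.6,12.1,-12,0,0,0],[-9.6,12.1,-12,0,0,0],[-9.6,12.1,-12,0,0,0],[-9.6,12.1,-12,0,0,0]]'; python3 -c "
from h import *
pr();d=grab('wrist','w9.png')"
```

```text
clock: 28.13
position: [0.5689, -0.2822, 0.3862]
ee_rot: [0.688, 0.726, -0.0, -0.001]
force: [-0.3, 1.0, -0.1]
opening: 0.504
finger_force: 0.0
t 28.1333 tcp [ 0.5689 -0.2822  0.3862] g [ 0.5687 -0.2821  0.2142] 
 [[-5.370e-02  9.986e-01 -1.000e-03]
 [ 9.986e-01  5.370e-02  6.000e-04]
 [ 7.000e-04 -1.000e-03 -1.000e+00]] op 0.5043426031710266 F [-0.3  1.  -0.1] 0.0
```

View pics/w9.png

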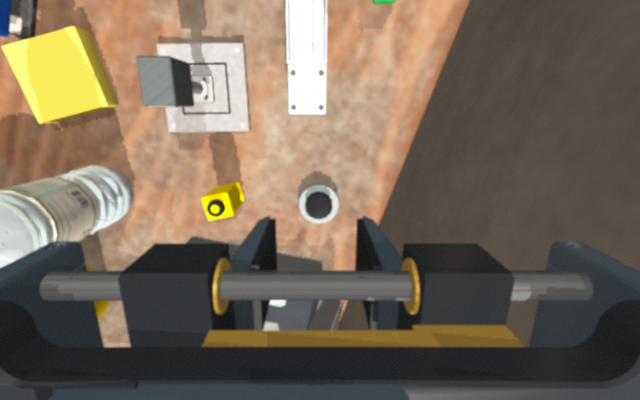

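```bash
python3 -c "
from h import *
w=load('wrist');t=dict(np.load('last_top.npz'))
for z in (0,.02,.03,.04,.05,.06): print(z,np.round(pix(w,[(318,205)],z)[0],4),np.round(pix(t,[(668/3.4+194.65,254/3.4+94.65)],z)[0],4))
print('box near wall',np.round(pix(w,[(190,238),(320,262)],.05),3).tolist())
# standing target head/foot check
print(np.round(pix(w,[(181,65),(230,66),(229,113),(186,112)],.008).mean(0),4))
print(totool([.5685,-.31,.10]))"
```

```text
0 [ 0.5726 -0.3187  0.    ] [ 0.5753 -0.3177  0.    ]
0.02 [ 0.5722 -0.3125  0.02  ] [ 0.5708 -0.3132  0.02  ]
0.03 [ 0.572  -0.3094  0.03  ] [ 0.5685 -0.3109  0.03  ]
0.04 [ 0.5718 -0.3062  0.04  ] [ 0.5663 -0.3086  0.04  ]
0.05 [ 0.5715 -0.3031  0.05  ] [ 0.564  -0.3064  0.05  ]
0.06 [ 0.5713 -0.3     0.06  ] [ 0.5618 -0.3041  0.06  ]
box near wall [[0.436, -0.348, 0.05], [0.577, -0.368, 0.05]]
[ 0.4464 -0.1934  0.008 ]
[-2.83444108 -0.13219768 11.42923636]
```

```bash
python3 -m pendant '[[-1,0.1,0,0,0,0],[-2,0.1,0,0,0,0],[-3,0.1,0,0,0,0],[-3,0.1,0,0,0,0],[-3,0.1,3,0,0,0],[-3,0.1,6,0,0,0],[-3,0.1,9,0,0,0],[-3,0.1,12,0,0,0],[-3,0.1,14.5,0,0,0],[-3,0.1,14.5,0,0,0],[-3,0.1,14.5,0,0,0],[-3,0.1,14.5,0,0,0]]' 0 10; python3 -c "
from h import *
pr();print(totool([.5708,-.3115,.045]))"
```

```text
clock: 29.18
position: [0.5725, -0.3127, 0.243]
ee_rot: [0.688, 0.726, 0.0, 0.001]
force: [1.1, -0.2, 1.4]
opening: 0.006
finger_force: 0.0
t 29.1833 tcp [ 0.5725 -0.3127  0.243 ] g [ 0.5727 -0.3129  0.071 ] 
 [[-5.380e-02  9.985e-01  1.200e-03]
 [ 9.985e-01  5.380e-02 -7.000e-04]
 [-8.000e-04  1.200e-03 -1.000e+00]] op 0.006490065570120512 F [ 1.1 -0.2  1.4] 0.0
[ 0.1475017  -0.18678573  2.60332332]
```

Next I'll step down at contact speed and watch the force.

```bash
python3 -m pendant '[[0.13,-0.15,0.5,0,0,0],[0.13,-0.15,1,0,0,0],[0.13,-0.15,1.5,0,0,0],[0.13,-0.15,1.5,0,0,0],[0.13,-0.15,1.5,0,0,0]]' | grep -E "pos|force:"; for i in 1; do python3 -m pendant '[[0,0,0.2,0,0,0],[0,0,0.4,0,0,0],[0,0,0.4,0,0,0]]' | grep -E "pos|force:"; done;  python3 -m pendant '[[0,0,0.2,0,0,0],[0,0,0.4,0,0,0],[0,0,0.4,0,0,0]]' | grep -E "pos|force:"
```

```text
position: [0.5704, -0.3111, 0.2264]
force: [1.4, -0.4, 0.4]
finger_force: 0.0
position: [0.5704, -0.3111, 0.2222]
force: [-0.3, 0.6, -0.1]
finger_force: 0.0
position: [0.5703, -0.3111, 0.2181]
force: [-0.8, 0.5, -1.0]
finger_force: 0.0
```

```bash
python3 -m pendant '[[0,0,0.2,0,0,0],[0,0,0.3,0,0,0],[0,0,0.3,0,0,0]]' | grep -E "pos|force:";  python3 -m pendant '[[0,0,0.2,0,0,0],[0,0,0.2,0,0,0],[0,0,0.2,0,0,0]]' | grep -E "pos|^force:";  python3 -m pendant '[[0,0,0.2,0,0,0],[0,0,0.2,0,0,0],[0,0,0.2,0,0,0]]' | grep -E "pos|^force:"
```

```text
position: [0.5704, -0.3111, 0.2153]
force: [-0.5, 0.4, -0.0]
finger_force: 0.0
position: [0.5704, -0.3111, 0.2134]
force: [0.6, 0.6, 0.4]
position: [0.5705, -0.3112, 0.2116]
force: [-0.3, 0.7, 2.1]
```

```bash
python3 -m pendant '[[0,0,0.2,0,0,0],[0,0,0.2,0,0,0],[0,0,0.2,0,0,0]]' | grep -E "pos|^force:";  python3 -m pendant '[[0,0,0.2,0,0,0],[0,0,0.2,0,0,0],[0,0,0.2,0,0,0]]' | grep -E "pos|^force:";  python3 -m pendant '[[0,0,0.1,0,0,0],[0,0,0.1,0,0,0],[0,0,0.1,0,0,0]]' | grep -E "pos|^force:"
```

```text
position: [0.5706, -0.3112, 0.2096]
force: [0.1, -0.1, 3.4]
position: [0.5706, -0.3112, 0.2076]
force: [1.1, -0.1, 3.7]
position: [0.5706, -0.3112, 0.207]
force: [-0.8, 1.3, 10.9]
```

```bash
python3 -m pendant '[[0,0,0.05,0,0,0],[0,0,0.05,0,0,0],[0,0,0.05,0,0,0],[0,0,0.05,0,0,0]]' | grep -E "pos|^force:"; python3 -m pendant '[[0,0,-0.3,0,0,0],[0,0,-0.8,0,0,0],[0,0,-2,0,0,0],[0,0,-5,0,0,0],[0,0,-9,0,0,0],[0,0,-13,0,0,0],[0,0,-16,0,0,0],[0,0,-16,0,0,0],[3,0,-16,0,0,0],[3,0,-16,0,0,0]]' ; python3 -c "
from h import *
pr();w=grab('wrist');t=grab('top')
cv2.imwrite('pics/fin.png',np.hstack([cv2.resize(w['color'][:,:,::-1],(480,300)),cv2.resize(t['color'][90:290,190:403,::-1],(320,300))]))"
```

```text
position: [0.5707, -0.3112, 0.2069]
force: [-3.3, 1.1, 16.7]
clock: 32.77
position: [0.5681, -0.2786, 0.3664]
ee_rot: [0.688, 0.726, 0.0, -0.001]
force: [0.0, 0.4, -0.5]
opening: 0.004
finger_force: 0.0
t 32.7667 tcp [ 0.5681 -0.2786  0.3664] g [ 0.568  -0.2784  0.1944] 
 [[-5.430e-02  9.985e-01 -6.000e-04]
 [ 9.985e-01  5.430e-02  9.000e-04]
 [ 9.000e-04 -6.000e-04 -1.000e+00]] op 0.004014593404166967 F [ 0.   0.4 -0.5] 0.0
```

View pics/fin.png

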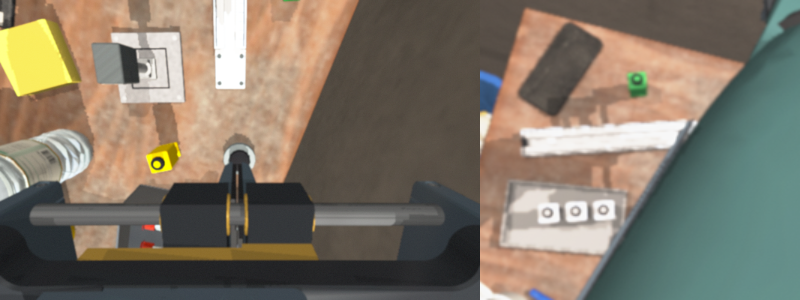

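```bash
python3 -c "
from cell import robot
print(robot.finish_job())"
```

```text
the job is handed in; nothing more can be done
None
```

I've handed the job in: the three stops that were there stand in the tray, the target stands by itself in the middle of the plate, and the button was pressed to its hard stop and released; that it came back up I judged only from the spring force, and the final pictures show the bottle, phone and look-alikes undisturbed.

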